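Bench-set a metering valve: seat it by feel, open it three turns, lock it

ROBOT

A 6-joint arm with a two-finger parallel gripper is mounted at the origin on a cart in front of the work surface, level with it; the furniture and walls round the work are solid. World frame = base frame: x ahead of the robot, y to its left, z up, the work surface at z = 0. Lengths are in m, angles in degrees, forces in N, time in s.
With the tool pointing down it reaches from about 0.25 to 0.725 m from the base axis. Payload 9.7 kg.
Tool frame: the origin (TCP) lies on the centre line of the jaws, within the pads' length; the fingertips stand 22 mm ahead of it and the grasp point (between the pads) lies 3 mm ahead of it; z points along the fingers, y is the direction in which the jaws open and shut (so a half turn about z gives the same grasp; the last joint's range is limited). The gripper opens to 85 mm and grips with 20 to 120 N. Pads are 22 mm wide; open, the fingers measure 114 mm over their backs; the gripper's body (76 mm by 85 mm) begins 54 mm behind the grasp point. The pads swing forward as they close: fully open they stand 13 mm farther back than shut.
Start: joints at [-74.542, 4.979, 10.078, 95.1, 0, 90], TCP at [0.147, -0.53, 0.253] pointing down, gripper open.
Joint ranges: [-179.16, 179.16], [-48.56, 103.87], [-65.8, 70.77], [-126.05, 130.52], [-82.76, 87.17], [-180, 180]. Speed limits (degrees/s): [127.2, 127.2, 147.25, 180, 180, 180].

INTERFACE

Orientations are given as [roll, pitch, yaw] about the fixed x, y, z axes, in that order (R = Rz(yaw) Ry(pitch) Rx(roll)).
In Python, from workcell import monitor, eyes, job gives the robot as it stands. The module is installed in compiled form; this text tells all that it offers.
- The arm moves only by the tool drive_tool, never from a script. Its argument "plan" is a list of rows, each a list of 3 entries, a list of its own where there are three numbers: the opening, from 0 (shut) to 1 (fully open), then the shift along the world's x, y, z in m, then the turn about the world's z in degrees. In form: [[gripper, [x, y, z], yaw], ...]. A call has 1 to 10 rows; each row shifts and turns the commanded pose from where the row before left it; what a row does not reach is not made up. A row lasts 1/8 s, in which the tool goes at most 62.5 mm and 10.7 degrees, less where a joint would pass 70% of its speed; a pose out of reach is approached as far as the arm can. A call is refused whole if a number of a shift passes 0.0625 or a number of a turn 10.7, either way. A call with a gripper value outside its range is refused whole. The fingers move at their own pace and stop on an object; "grip_force" is the grip in N (left out, the last holds). Time passes only in rows, so rows that do not move let the fingers close. It gives the time, the measured TCP pose, the force and the opening at its end, in the units of the state.
- monitor.get_obs(): the state, without advancing time (a new reading comes with each control period).
- eyes.camera(name): name is "side" or "top"; returns (picture, depth): 480x640x3 uint8, red, green, blue; 480x640 float32, m along the optical axis (not along the pixel's ray), 0 where there is no reading.
- eyes.camera_params(name): a dict with "fx", "fy", "cx", "cy" (pixels), "extrinsics" (4x4, takes a point from world to camera coordinates). Camera axes: x right, y down, z forward; pixel columns grow to the right and rows downward; lengths in m; the calibration is good to about 2 mm. A picture is of the moment at which its call begins. camera_params takes no time and is no camera call.
- job.job_done(): hands the job in, once; it reports no verdict.
The state is a dict: "time": time; "q": joint angles; "qd": joint speeds; "joint_efforts": joint torques, N m; "ee_pos": TCP position; "tcp_rot": TCP orientation; "wrist_force": force on the tool from outside, world axes, zero at the start; "torque": the same for the moment, N m; "opening": finger opening in m.
Only numpy, scipy, OpenCV 4.12 (cv2) and the standard library are available. Lean on these libraries where they do the work, as an engineer would, in place of code of your own. Each camera call takes 0.05 s, during which the arm holds its last target.

TASK

Set the metering valve: wind its crank clockwise gently until you just feel the stem seat, without forcing it, then open it exactly three full turns from there. Finally swing the lock lever round until it is tight so that the setting is kept, and leave the other things on the bench where they are.

Things in the scene. Friction and masses are not known exactly. Their poses are not given: they have to be found in the camera images.
- valve: Grey metering valve bolted to a 120 x 190 mm base plate (does not move). Origin: on the bench under the vertical stem axis, about which the crank turns. z up; the pipe flanges face +y and -y; the lock lever stands on the -y side.
- hub: Hub on the stem axis with a brake disc (68 mm across, 130 mm above the bench); it is the nut that lifts the stem and stops dead when the stem seats. It turns with the crank except for the coupling spring's give; at rest its x axis and the crank's agree.
- crank: Steel crank, turns about the stem axis; its x axis points from the axis to the grip. Clockwise from above closes, anticlockwise opens. Free turning takes about 4 N at the grip. An overload spring couples it to the hub: once the stem is seated the crank still gives, about 12 N at the grip for each 10 degrees, and springs back when let go. Wound over 20 degrees against the hub, the seat is forced.
- crank_knob (a point): Middle of the crank's black upright grip: 25 mm thick, 43 mm tall, from 169 to 212 mm above the bench; this point is at 190 mm, 55 mm from the stem axis. The grip spins freely on its pin, so a hand may keep its own direction while going round. The seat lies a third of a turn to one turn clockwise of the start, at an angle that differs from valve to valve: only feel tells.
- stem_top (a point): Top centre of the 11 mm threaded stem that rises through the crank's hub, 1.5 mm for each turn of opening (no dial or mark). With the valve just seated it stands 158 mm above the bench.
- lever_ball (a point): Centre of the black ball (25 mm across) on the end of the lock's lever, 168 mm above the bench. The lever, a 10 mm rod sloping up to the ball, turns about an upright stud on the valve's -y side, 58 mm from the stem axis; the ball is 85 mm from the stud. The stud draws a clamp shoe down on the hub's brake disc.
- lock_lever (a joint): Lock lever angle, rad: near 0 free, grows as the ball swings clockwise seen from above (from the valve's +x side round its -y side towards its -x side); the lock is tight at the springy stop at 1.3. Needs about 3 N at the ball and stays where it is left.
- bush_5: Loose bronze bush, 26 mm across, 34 mm tall, on the bench near the valve; bystander. Origin at the centre of its underside.
- spanner_13: Loose ring-open spanner, 178 mm long, lying flat near the valve; bystander. Origin at the middle of its underside.
- brush: Loose flat chip brush with a wooden handle, 169 mm long, lying near the valve; bystander. Origin at the middle of its underside.

How it is judged:
By the outcome, as a careful person would: the job done as asked, in the order asked, and still so for the second after the job is handed in, with the robot touching nothing.
It also fails if it takes over 72 s, if anything falls off the work surface, if the arm or the gripper's body presses on something with over 40 N, if the wrist force passes 120 N, or if a joint passes its speed limit or range.

## Working session

There is one attempt and no reset: what is moved stays moved. The work goes in short steps, Python scripts to look and compute and a tool call to move; the robot and the scene stay as the last step left them, time stands still between calls to the robot, and variables do not carry over. Pictures are saved under pics/ and viewed, and the job is handed in when it is done.

Besides the shell and the picture viewer there is one more tool, called in YAML: its name, and indented under it one key for each argument. drive_tool: Moves the arm, as the interface text tells. Its arguments: {"type":"object","properties":{"plan":{"type":"array","items":{"type":"array"}},"grip_force":{"type":"number"}},"required":["plan"]}

```bash
mkdir -p pics; cat > h.py <<'E'
import numpy as np, cv2
from workcell import monitor, eyes, job
def snap(n,f):
    im,d=eyes.camera(n); cv2.imwrite(f'pics/{f}.png',im[:,:,::-1]); np.savez(f'pics/{f}.npz',im=im,d=d); return im,d
def w(n,u,v,z):
    p=eyes.camera_params(n); E=np.array(p['extrinsics']); 
    c=np.array([(u-p['cx'])/p['fx']*z,(v-p['cy'])/p['fy']*z,z,1]); return (np.linalg.inv(E)@c)[:3]
def cloud(n,d):
    p=eyes.camera_params(n); E=np.linalg.inv(np.array(p['extrinsics'])); v,u=np.mgrid[:480,:640]
    c=np.stack([(u-p['cx'])/p['fx']*d,(v-p['cy'])/p['fy']*d,d,np.ones_like(d)],-1); return (c@E.T)[...,:3]
E
python3 - <<'E'
from h import *
print(monitor.get_obs())
for n in('side','top'):
    snap(n,n+'0'); p=eyes.camera_params(n); print(n,p['fx'],p['cx'],p['cy'],np.round(np.linalg.inv(p['extrinsics']),3).tolist())
E
```

```text
{'time': 0.0, 'q': array([-7.45403067e+01,  5.01242360e+00,  1.00334267e+01,  9.51005402e+01,
       -3.25095740e-04,  9.00000084e+01]), 'qd': array([-0.03796062, -0.05909637, -0.10129491,  0.08634643, -0.05599365,
        0.04045316]), 'joint_efforts': array([-1.10144963e-03, -5.20388889e+01,  4.64801931e+01,  1.62198994e-02,
        1.86946863e-05,  5.85488436e-06]), 'ee_pos': array([ 0.14655059, -0.5298972 ,  0.25256116]), 'tcp_rot': array([-1.79920463e+02,  3.25107099e-04,  1.54596854e+01]), 'wrist_force': array([ 0.28206185, -0.32659281,  0.84510719]), 'torque': array([-0.00622741, -0.02871332, -0.03874086]), 'opening': 0.08528593258917141}
side 525.51230269763 319.23560059578534 239.87757794126526 [[-0.999, -0.015, 0.049, 0.468], [-0.05, 0.503, -0.863, 0.7], [-0.011, -0.864, -0.504, 0.637], [0.0, 0.0, 0.0, 1.0]]
top 466.1886683675944 321.84986134404755 237.025771852198 [[-0.022, -0.991, 0.134, 0.409], [-0.999, 0.026, 0.023, -0.171], [-0.026, -0.134, -0.991, 1.016], [0.0, 0.0, 0.0, 1.0]]
```

View pics/side0.png

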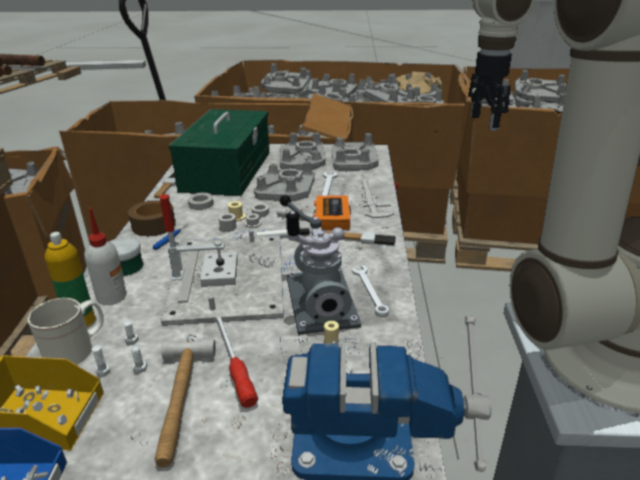

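View pics/top0.png

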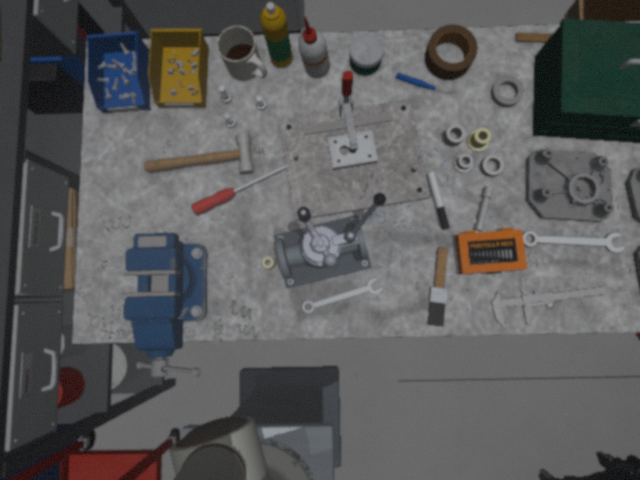

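Top view: valve hub near (320,245), crank grip at (304,215), lever ball at (380,199), bush at (268,262), spanner below, brush to the right. Next I'll zoom in and measure.

```bash
python3 - <<'E'
from h import *
for n,(x,y,X,Y) in {'top':(250,180,410,320),'side':(260,180,420,340)}.items():
    f=np.load(f'pics/{n}0.npz'); im=f['im'][y:Y,x:X,::-1]
    cv2.imwrite(f'pics/{n}0z.png',cv2.resize(im,None,fx=3.75 if n=='side' else 5,fy=3.75 if n=='side' else 5 ,interpolation=cv2.INTER_CUBIC)[:600,:800])
    P=cloud(n,f['d'])
    pts={'top':[(304,214),(380,199),(320,245),(318,232),(348,238),(268,262)],'side':[(293,224),(286,201),(318,236),(310,230),(318,215)]}[n]
    for u,v in pts: print(n,u,v,np.round(P[v,u],4))
    # clouds of dark/high points
    m=(P[...,2]>.165)&(P[...,2]<.23)&(f['d']>0)&(abs(P[...,0]-.4)<.2)&(abs(P[...,1]+.17)<.2)
    num,l,s,c=cv2.connectedComponentsWithStats(m.astype('uint8'))
    for i in range(1,num):
        if s[i,4]>8:
            q=P[l==i]; print(n,s[i],np.round(q.mean(0),4),np.round(q.min(0),4),np.round(q.max(0),4), f['im'][l==i].mean(0).round())
E
```

```text
top 304 214 [ 0.5595 -0.122   0.2121]
top 380 199 [ 0.5888 -0.259   0.1833]
top 320 245 [ 0.51   -0.1475  0.1615]
top 318 232 [ 0.5389 -0.1434  0.1305]
top 348 238 [ 0.5229 -0.1998  0.1525]
top 268 262 [ 4.945e-01 -2.820e-02 -3.000e-04]
top [369 194  17  17 163] [ 0.5877 -0.2557  0.1752] [ 0.5725 -0.2694  0.1652] [ 0.5999 -0.2398  0.1839] [53. 53. 55.]
top [296 207  15  16 181] [ 0.5598 -0.1203  0.207 ] [ 0.5502 -0.1315  0.1659] [ 0.5728 -0.1077  0.216 ] [68. 68. 70.]
top [219 420  23   8 114] [0.2022 0.0151 0.1795] [ 0.2001 -0.0021  0.1654] [0.2055 0.0299 0.1959] [41. 39. 38.]
top [242 421  10   5  20] [ 0.2005 -0.0146  0.1741] [ 0.2    -0.0208  0.1657] [ 0.202  -0.0065  0.1859] [64. 64. 62.]
side 293 224 [ 0.5602 -0.1148  0.1928]
side 286 201 [ 0.588  -0.2516  0.1709]
side 318 236 [ 0.518  -0.145   0.1517]
side 310 230 [ 0.5549 -0.4359  0.0015]
side 318 215 [ 0.5356 -0.4553  0.0336]
side [281 194  14  13 109] [ 0.5875 -0.2523  0.1732] [ 0.5713 -0.2622  0.1653] [ 0.5985 -0.2393  0.1823] [42. 44. 45.]
side [286 211  14  28 340] [ 0.5604 -0.1135  0.1933] [ 0.5495 -0.1276  0.1651] [ 0.5738 -0.1068  0.2145] [34. 35. 36.]
side [514 269   9  19 103] [0.2021 0.0185 0.177 ] [ 0.2001 -0.0026  0.1655] [0.205  0.0299 0.1921] [37. 33. 28.]
```

View pics/top0z.png

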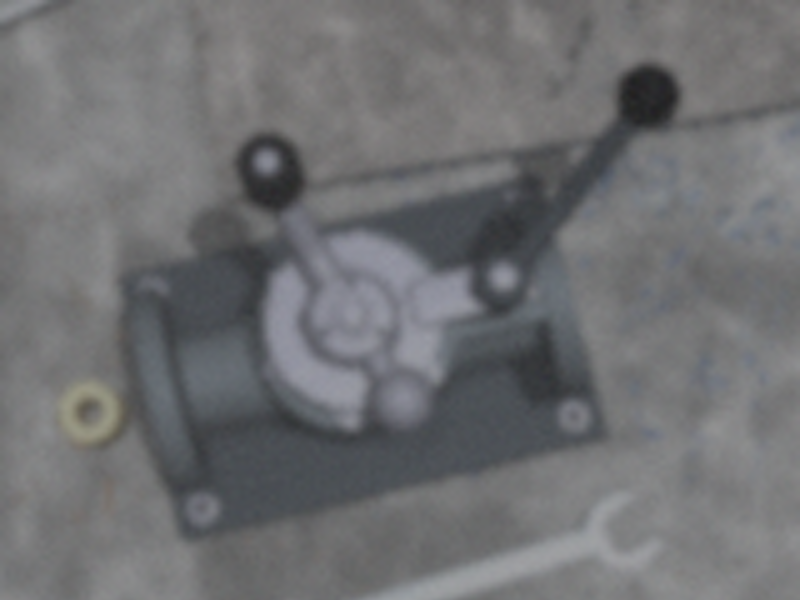

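View pics/side0z.png

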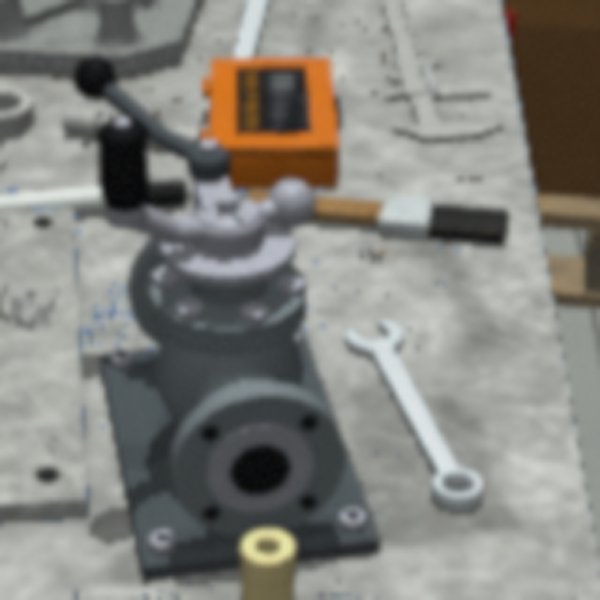

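```bash
cat >> h.py <<'E'
def ray(n,u,v):
    p=eyes.camera_params(n); E=np.linalg.inv(np.array(p['extrinsics']))
    return E[:3,3],E[:3,:3]@np.array([(u-p['cx'])/p['fx'],(v-p['cy'])/p['fy'],1])
def atz(n,u,v,z):
    o,d=ray(n,u,v); return o+d*(z-o[2])/d[2]
def tri(a,b):
    A=np.zeros((3,3));B=np.zeros(3)
    for n,u,v in (a,b):
        o,d=ray(n,u,v); d/=np.linalg.norm(d); M=np.eye(3)-np.outer(d,d); A+=M;B+=M@o
    x=np.linalg.solve(A,B); r=[]
    return x
E
python3 - <<'E'
from h import *
t=lambda u,v:('top',250+(u-2)/5,180+(v-2)/5)
s=lambda u,v:('side',260+(u-1.4)/3.75,180+(v-1.4)/3.75)
for k,a,b in [('ball',t(648,96),s(96,77)),('knobtop',t(268,162),s(122,122)),('stem',t(351,315),s(222,190)),('studtop',t(500,280),s(212,150)),('cweight',t(402,400),s(293,200)),('bushtop',t(90,410),s(268,546))]:
    print(k,tri(a,b).round(4))
print('knob@.212',atz(*t(268,162),.212),atz(*s(122,122),.212))
print('stem@.161',atz(*t(351,315),.161))
print('ball@.168',atz(*t(648,96),.168),atz(*s(96,77),.168))
print('cw',atz(*t(402,400),.16))
# plate corners
for c in [(124,272),(185,538),(605,437),(530,185)]: print('corner',atz(*t(*c),.01))
print('disc? fit')
E
```

```text
ball [ 0.5913 -0.259   0.1693]
knobtop [ 0.5622 -0.1208  0.2134]
stem [ 0.5154 -0.1473  0.1625]
studtop [ 0.5257 -0.2028  0.1554]
cweight [ 0.4827 -0.1652  0.1475]
bushtop [ 0.4914 -0.0321  0.0337]
knob@.212 [ 0.56313626 -0.12067126  0.212     ] [ 0.56181062 -0.1232028   0.212     ]
stem@.161 [ 0.51455962 -0.14722899  0.161     ]
ball@.168 [ 0.59255436 -0.25918422  0.168     ] [ 0.59073589 -0.26136963  0.168     ]
cw [ 0.48267566 -0.16529875  0.16      ]
corner [ 0.55467216 -0.04414446  0.01      ]
corner [ 0.43834926 -0.06946303  0.01      ]
corner [ 0.4774508  -0.25132639  0.01      ]
corner [ 0.5884791  -0.22260115  0.01      ]
disc? fit
```

drive_tool:
  plan:
    - [0.7,[0.0416,0.0408,0],0]
    - [0.7,[0.0416,0.0408,0],0]
    - [0.7,[0.0416,0.0408,0],0]
    - [0.7,[0.0416,0.0408,0],0]
    - [0.7,[0.0416,0.0408,0],0]
    - [0.7,[0.0416,0.0408,0],0]
    - [0.7,[0.0416,0.0408,0],0]
    - [0.7,[0.0416,0.0408,0],0]
    - [0.7,[0.0416,0.0408,0],0]
    - [0.7,[0.0416,0.0408,0],0]
  grip_force: 50

```text
time: 1.35
ee_pos: [0.5637, -0.1204, 0.253]
tcp_rot: [-180.0, 0.0, 15.5]
wrist_force: [1.1, -0.4, -0.4]
opening: 0.0596
```

```bash
python3 - <<'E'
from h import *
im,d=snap('side','side1'); o=monitor.get_obs(); print(o['ee_pos'],o['wrist_force'])
cv2.imwrite('pics/side1z.png',cv2.resize(im[120:280,240:400,::-1],None,fx=3.75,fy=3.75,interpolation=cv2.INTER_CUBIC))
E
```

```text
[ 0.56718767 -0.11619784  0.25150438] [-2.68935271  4.17597196 -3.34483453]
```

View pics/side1z.png

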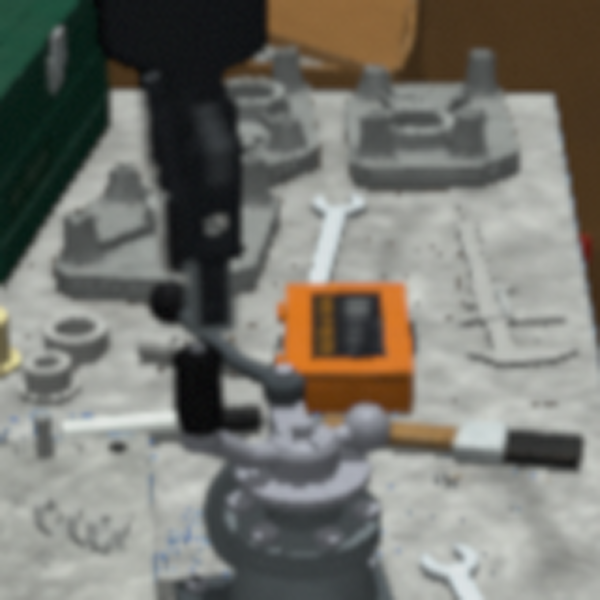

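The gripper is above the grip, with a small overshoot still ringing. In the zoom the fingers are at about (210,300), lined up with the grip at (200,390). Descending.

drive_tool:
  plan:
    - [0.7,[0,0,0],0]
    - [0.7,[0,0,0],0]
    - [0.7,[0,0,-0.014],0]
    - [0.7,[0,0,-0.014],0]
    - [0.7,[0,0,-0.014],0]
    - [0.7,[0,0,-0.012],0]
    - [0.7,[0,0,0],0]
    - [0.7,[0,0,0],0]

```text
time: 2.4
ee_pos: [0.5627, -0.1221, 0.1997]
tcp_rot: [180.0, -0.0, 15.5]
wrist_force: [0.7, -0.8, 0.1]
opening: 0.0594
```

drive_tool:
  plan:
    - [0.25,[0,0,0],0]
    - [0.2,[0,0,0],0]
    - [0.1,[0,0,0],0]
    - [0.1,[0,0,0],0]
    - [0.1,[0,0,0],0]
  grip_force: 50

```text
time: 3.02
ee_pos: [0.5628, -0.1219, 0.1999]
tcp_rot: [180.0, -0.1, 15.5]
wrist_force: [0.3, 3.0, 6.0]
opening: 0.0227
```

```bash
cat >> h.py <<'E'
C=np.array([.5148,-.1473]); R=.055
def stat(C=C):
    o=monitor.get_obs(); p=o['ee_pos'][:2]-C; a=np.degrees(np.arctan2(p[1],p[0])); r=np.hypot(*p)
    e=p/r; t=np.array([-e[1],e[0]]); f=o['wrist_force']
    print('t %.2f pos %s ang %.2f r %.4f Ft %.2f Fr %.2f Fz %.2f op %.4f yaw %.2f'%(o['time'],o['ee_pos'].round(4),a,r,f[:2]@t,f[:2]@e,f[2],o['opening'],o['tcp_rot'][2]))
def path(a0,a1,n,C=C,R=R,p0=None):
    a=np.radians(np.linspace(a0,a1,n+1)); P=C+R*np.stack([np.cos(a),np.sin(a)],1)
    if p0 is not None: P[0]=p0
    P=P.round(4); print(np.diff(P,axis=0).round(4).tolist(),'end',P[-1])
E
python3 - <<'E'
from h import *
stat(); im,d=snap('side','side2')
cv2.imwrite('pics/side2z.png',cv2.resize(im[160:280,260:380,::-1],None,fx=5,fy=5,interpolation=cv2.INTER_CUBIC)); stat()
path(28,-72,10)
E
```

```text
t 3.02 pos [ 0.5628 -0.1219  0.1999] ang 27.85 r 0.0543 Ft 2.49 Fr 1.69 Fz 5.96 op 0.0227 yaw 15.47
t 3.08 pos [ 0.5628 -0.1219  0.1999] ang 27.86 r 0.0543 Ft 2.74 Fr 1.54 Fz 6.27 op 0.0225 yaw 15.47
[[0.0037, -0.0088], [0.0022, -0.0093], [0.0005, -0.0096], [-0.0012, -0.0095], [-0.0028, -0.0092], [-0.0044, -0.0085], [-0.0057, -0.0077], [-0.007, -0.0065], [-0.0081, -0.0053], [-0.0088, -0.0037]] end [ 0.5318 -0.1996]
```

View pics/side2z.png

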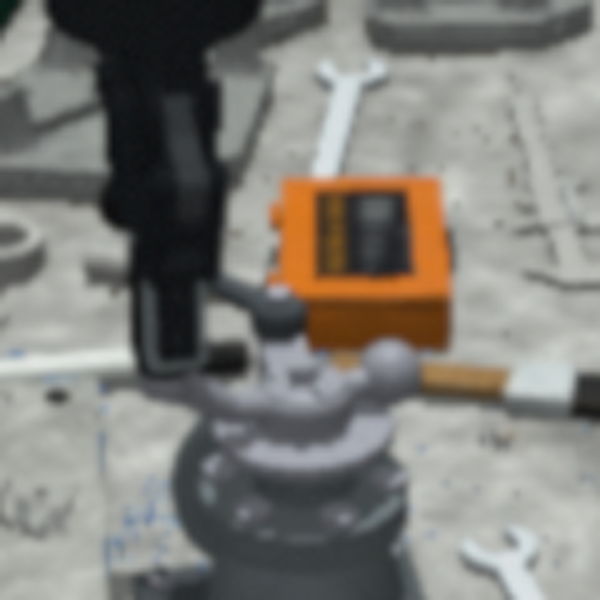

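The grip sits between the pads. I'll wind clockwise through the part known to be free, since the seat is at least 120° away.

drive_tool:
  plan:
    - [0.1,[0.0037,-0.0088,0.001],0]
    - [0.1,[0.0022,-0.0093,0],0]
    - [0.1,[0.0005,-0.0096,0],0]
    - [0.1,[-0.0012,-0.0095,0],0]
    - [0.1,[0,0,0],0]

```text
time: 3.7
ee_pos: [0.5675, -0.1602, 0.2]
tcp_rot: [-180.0, 0.0, 15.4]
wrist_force: [-0.0, 2.9, -1.0]
opening: 0.0225
```

```bash
python3 -c "
from h import *
stat()"
```

```text
t 3.70 pos [ 0.5675 -0.1602  0.2   ] ang -13.76 r 0.0542 Ft 2.78 Fr -0.69 Fz -1.04 op 0.0225 yaw 15.39
```

drive_tool:
  plan:
    - [0.1,[-0.0028,-0.0092,0],0]
    - [0.1,[-0.0044,-0.0085,0],0]
    - [0.1,[-0.0057,-0.0077,0],0]
    - [0.1,[-0.007,-0.0065,0],0]
    - [0.1,[-0.0081,-0.0053,0],0]
    - [0.1,[-0.0088,-0.0037,0],0]
    - [0.1,[0,0,0],0]
    - [0.1,[0,0,0],0]

```text
time: 4.7
ee_pos: [0.5305, -0.2001, 0.2]
tcp_rot: [-179.9, 0.0, 15.5]
wrist_force: [0.3, 6.9, -2.8]
opening: 0.0228
```

```bash
python3 -c "
from h import *
stat()
path(-72,-84,3);path(-84,-96,3);path(-96,-108,3);path(-108,-120,3)"
```

```text
t 4.70 pos [ 0.5305 -0.2001  0.2   ] ang -73.45 r 0.0551 Ft 2.26 Fr -6.54 Fz -2.84 op 0.0228 yaw 15.46
[[-0.0037, -0.0011], [-0.0037, -0.0008], [-0.0039, -0.0005]] end [ 0.5205 -0.202 ]
[[-0.0038, -0.0003], [-0.0038, 0.0], [-0.0038, 0.0003]] end [ 0.5091 -0.202 ]
[[-0.0039, 0.0005], [-0.0037, 0.0008], [-0.0037, 0.0011]] end [ 0.4978 -0.1996]
[[-0.0036, 0.0013], [-0.0035, 0.0016], [-0.0034, 0.0018]] end [ 0.4873 -0.1949]
```

drive_tool:
  plan:
    - [0.1,[-0.0037,-0.0003,0],0]
    - [0.1,[-0.0037,-0.0008,0],0]
    - [0.1,[-0.0039,-0.0005,0],0]
    - [0.1,[0,0,0],0]

```text
time: 5.2
ee_pos: [0.5194, -0.202, 0.2001]
tcp_rot: [180.0, 0.0, 15.4]
wrist_force: [2.9, 2.9, -5.1]
opening: 0.0222
```

```bash
sed -i 's/^C=.*/C=np.array([.5148,-.1465]); R=.055/' h.py; python3 -c "
from h import *
stat()"
```

```text
t 5.20 pos [ 0.5194 -0.202   0.2001] ang -85.29 r 0.0557 Ft 3.09 Fr -2.67 Fz -5.09 op 0.0222 yaw 15.44
```

drive_tool:
  plan:
    - [0.1,[-0.0038,-0.0003,0],0]
    - [0.1,[-0.0038,0,0],0]
    - [0.1,[-0.0038,0.0003,0],0]
    - [0.1,[0,0,0],0]

```text
time: 5.7
ee_pos: [0.508, -0.2019, 0.2002]
tcp_rot: [180.0, 0.0, 15.4]
wrist_force: [2.2, 2.0, -6.9]
opening: 0.0226
```

```bash
python3 -c "
from h import *
stat()"
```

```text
t 5.70 pos [ 0.508  -0.2019  0.2002] ang -97.05 r 0.0558 Ft 1.91 Fr -2.29 Fz -6.94 op 0.0226 yaw 15.45
```

drive_tool:
  plan:
    - [0.1,[-0.0039,0.0005,-0.0005],0]
    - [0.1,[-0.0037,0.0008,-0.0005],0]
    - [0.1,[-0.0037,0.0011,0],0]
    - [0.1,[0,0,0],0]

```text
time: 6.2
ee_pos: [0.4969, -0.1996, 0.2]
tcp_rot: [179.9, -0.0, 15.4]
wrist_force: [3.2, -1.0, 2.4]
opening: 0.0227
```

```bash
python3 -c "
from h import *
stat()
for k in range(9): path(-120-12*k,-132-12*k,3)"
```

```text
t 6.20 pos [ 0.4969 -0.1996  0.2   ] ang -108.67 r 0.0560 Ft 3.33 Fr -0.08 Fz 2.37 op 0.0227 yaw 15.45
[[-0.0033, 0.002], [-0.0031, 0.0023], [-0.0029, 0.0024]] end [ 0.478  -0.1874]
[[-0.0028, 0.0027], [-0.0025, 0.0028], [-0.0024, 0.0031]] end [ 0.4703 -0.1788]
[[-0.0021, 0.0032], [-0.002, 0.0033], [-0.0016, 0.0034]] end [ 0.4646 -0.1689]
[[-0.0015, 0.0036], [-0.0012, 0.0036], [-0.0009, 0.0038]] end [ 0.461  -0.1579]
[[-0.0007, 0.0037], [-0.0004, 0.0039], [-0.0001, 0.0038]] end [ 0.4598 -0.1465]
[[0.0001, 0.0038], [0.0004, 0.0039], [0.0007, 0.0037]] end [ 0.461  -0.1351]
[[0.0009, 0.0038], [0.0012, 0.0036], [0.0015, 0.0036]] end [ 0.4646 -0.1241]
[[0.0016, 0.0034], [0.002, 0.0033], [0.0021, 0.0032]] end [ 0.4703 -0.1142]
[[0.0024, 0.0031], [0.0025, 0.0028], [0.0028, 0.0027]] end [ 0.478  -0.1056]
```

drive_tool:
  plan:
    - [0.1,[-0.0036,0.0013,0],0]
    - [0.1,[-0.0035,0.0016,0],0]
    - [0.1,[-0.0034,0.0018,0],0]
    - [0.1,[0,0,0],0]

```text
time: 6.7
ee_pos: [0.4863, -0.1948, 0.1998]
tcp_rot: [179.9, -0.0, 15.5]
wrist_force: [2.0, -2.0, 6.0]
opening: 0.0227
```

```bash
python3 -c "
from h import *
stat()"
```

```text
t 6.70 pos [ 0.4863 -0.1948  0.1998] ang -120.53 r 0.0561 Ft 2.79 Fr 0.69 Fz 5.99 op 0.0227 yaw 15.45
```

drive_tool:
  plan:
    - [0.1,[-0.0033,0.002,0.0005],0]
    - [0.1,[-0.0031,0.0023,0],0]
    - [0.1,[-0.0029,0.0024,0],0]
    - [0.1,[0,0,0],0]

```text
time: 7.2
ee_pos: [0.4774, -0.1884, 0.1999]
tcp_rot: [179.9, -0.0, 15.4]
wrist_force: [5.2, -6.1, 2.4]
opening: 0.0226
```

```bash
python3 -c "
from h import *
stat()"
```

```text
t 7.20 pos [ 0.4774 -0.1884  0.1999] ang -131.76 r 0.0561 Ft 7.94 Fr 1.10 Fz 2.37 op 0.0226 yaw 15.45
```

Tangential force rose from about 2.8 to 7.9 N. I'll confirm with 3° steps.

drive_tool:
  plan:
    - [0.1,[0,0,0],0]
    - [0.1,[0,0,0],0]

```text
time: 7.45
ee_pos: [0.4775, -0.1885, 0.1999]
tcp_rot: [179.9, -0.0, 15.4]
wrist_force: [6.6, -6.0, 2.6]
opening: 0.0229
```

```bash
python3 -c "
from h import *
stat(); path(-132,-135,1)"
```

```text
t 7.45 pos [ 0.4775 -0.1885  0.1999] ang -131.60 r 0.0561 Ft 8.91 Fr 0.08 Fz 2.59 op 0.0229 yaw 15.44
[[-0.0021, 0.002]] end [ 0.4759 -0.1854]
```

drive_tool:
  plan:
    - [0.1,[-0.002,0.002,0],0]
    - [0.1,[0,0,0],0]
    - [0.1,[0,0,0],0]

```text
time: 7.82
ee_pos: [0.4758, -0.1869, 0.2]
tcp_rot: [179.9, -0.1, 15.4]
wrist_force: [7.7, -7.5, 1.6]
opening: 0.0224
```

```bash
python3 -c "
from h import *
stat()"
```

```text
t 7.83 pos [ 0.4758 -0.1869  0.2   ] ang -134.01 r 0.0561 Ft 10.72 Fr 0.06 Fz 1.61 op 0.0224 yaw 15.43
```

Seat is felt. Now I'll back off in small steps and fit the seat angle from the unloading as well.

drive_tool:
  plan:
    - [0.1,[0.002,-0.002,0],0]
    - [0.1,[0,0,0],0]
    - [0.1,[0,0,0],0]

```text
time: 8.2
ee_pos: [0.4776, -0.1885, 0.1999]
tcp_rot: [179.9, -0.0, 15.4]
wrist_force: [4.4, -4.5, 3.1]
opening: 0.0226
```

```bash
python3 -c "
from h import *
stat()"
```

```text
t 8.20 pos [ 0.4776 -0.1885  0.1999] ang -131.54 r 0.0561 Ft 6.29 Fr 0.48 Fz 3.05 op 0.0226 yaw 15.44
```

drive_tool:
  plan:
    - [0.1,[0.002,-0.0018,0],0]
    - [0.1,[0,0,0],0]
    - [0.1,[0,0,0],0]

```text
time: 8.57
ee_pos: [0.4793, -0.19, 0.1999]
tcp_rot: [180.0, -0.0, 15.5]
wrist_force: [3.5, -3.7, 4.8]
opening: 0.0225
```

```bash
python3 -c "
from h import *
stat()"
```

```text
t 8.57 pos [ 0.4793 -0.19    0.1999] ang -129.26 r 0.0561 Ft 5.06 Fr 0.61 Fz 4.77 op 0.0225 yaw 15.45
```

drive_tool:
  plan:
    - [0.1,[0.0022,-0.0016,0],0]
    - [0.1,[0,0,0],0]
    - [0.1,[0,0,0],0]

```text
time: 8.95
ee_pos: [0.4812, -0.1914, 0.1999]
tcp_rot: [-180.0, 0.0, 15.5]
wrist_force: [0.9, -2.3, 5.1]
opening: 0.0227
```

```bash
python3 -c "
from h import *
stat()"
```

```text
t 8.95 pos [ 0.4812 -0.1914  0.1999] ang -126.79 r 0.0561 Ft 2.12 Fr 1.35 Fz 5.05 op 0.0227 yaw 15.45
```

```bash
sed -i 's/^C=.*/C=np.array([.5138,-.1466]); R=.055/' h.py; python3 -c "
from h import *
stat()
path(-126,54,10,p0=[.4812,-.1914]);path(54,234,10)"
```

```text
t 8.95 pos [ 0.4812 -0.1914  0.1999] ang -126.02 r 0.0554 Ft 2.10 Fr 1.38 Fz 5.05 op 0.0227 yaw 15.45
[[0.0156, -0.0075], [0.017, -0.0027], [0.017, 0.0027], [0.0153, 0.0078], [0.0122, 0.0122], [0.0078, 0.0153], [0.0027, 0.017], [-0.0027, 0.017], [-0.0078, 0.0153], [-0.0122, 0.0122]] end [ 0.5461 -0.1021]
[[-0.0153, 0.0078], [-0.017, 0.0027], [-0.017, -0.0027], [-0.0153, -0.0078], [-0.0122, -0.0122], [-0.0078, -0.0153], [-0.0027, -0.017], [0.0027, -0.017], [0.0078, -0.0153], [0.0122, -0.0122]] end [ 0.4815 -0.1911]
```

drive_tool:
  plan:
    - [0.1,[0.0156,-0.0075,0],0]
    - [0.1,[0.017,-0.0027,0],0]
    - [0.1,[0.017,0.0027,0],0]
    - [0.1,[0.0153,0.0078,0],0]
    - [0.1,[0.0122,0.0122,0],0]
    - [0.1,[0.0078,0.0153,0],0]
    - [0.1,[0.0027,0.017,0],0]
    - [0.1,[-0.0027,0.017,0],0]
    - [0.1,[-0.0078,0.0153,0],0]
    - [0.1,[-0.0122,0.0122,0],0]

```text
time: 10.2
ee_pos: [0.5459, -0.1018, 0.1998]
tcp_rot: [180.0, 0.0, 15.5]
wrist_force: [0.6, -6.9, 4.3]
opening: 0.0222
```

```bash
python3 -c "
from h import *
stat()"
```

```text
t 10.20 pos [ 0.5459 -0.1018  0.1998] ang 54.33 r 0.0551 Ft -4.55 Fr -5.25 Fz 4.31 op 0.0222 yaw 15.46
```

Good: 180° done. Completing the first turn.

drive_tool:
  plan:
    - [0.1,[-0.0153,0.0078,0],0]
    - [0.1,[-0.017,0.0027,0],0]
    - [0.1,[-0.017,-0.0027,0],0]
    - [0.1,[-0.0153,-0.0078,0],0]
    - [0.1,[-0.0122,-0.0122,0],0]
    - [0.1,[-0.0078,-0.0153,0],0]
    - [0.1,[-0.0027,-0.017,0],0]
    - [0.1,[0.0027,-0.017,0],0]
    - [0.1,[0.0078,-0.0153,0],0]
    - [0.1,[0.0122,-0.0122,0],0]

```text
time: 11.45
ee_pos: [0.4807, -0.1913, 0.1997]
tcp_rot: [-179.9, 0.1, 15.4]
wrist_force: [-2.7, 4.7, 7.1]
opening: 0.0224
```

```bash
python3 -c "
from h import *
stat()"
```

```text
t 11.45 pos [ 0.4807 -0.1913  0.1997] ang -126.49 r 0.0557 Ft -4.97 Fr -2.15 Fz 7.08 op 0.0224 yaw 15.44
```

drive_tool:
  plan:
    - [0.1,[0.0153,-0.0078,0],0]
    - [0.1,[0.017,-0.0027,0],0]
    - [0.1,[0.017,0.0027,0],0]
    - [0.1,[0.0153,0.0078,0],0]
    - [0.1,[0.0122,0.0122,0],0]
    - [0.1,[0.0078,0.0153,0],0]
    - [0.1,[0.0027,0.017,0],0]
    - [0.1,[-0.0027,0.017,0],0]
    - [0.1,[-0.0078,0.0153,0],0]
    - [0.1,[-0.0122,0.0122,0],0]

```text
time: 12.7
ee_pos: [0.5464, -0.1023, 0.1998]
tcp_rot: [179.9, 0.0, 15.4]
wrist_force: [1.3, -5.4, 4.7]
opening: 0.0225
```

```bash
python3 -c "
from h import *
stat()"
```

```text
t 12.70 pos [ 0.5464 -0.1023  0.1998] ang 53.62 r 0.0550 Ft -4.28 Fr -3.54 Fz 4.69 op 0.0225 yaw 15.45
```

drive_tool:
  plan:
    - [0.1,[-0.0153,0.0078,0],0]
    - [0.1,[-0.017,0.0027,0],0]
    - [0.1,[-0.017,-0.0027,0],0]
    - [0.1,[-0.0153,-0.0078,0],0]
    - [0.1,[-0.0122,-0.0122,0],0]
    - [0.1,[-0.0078,-0.0153,0],0]
    - [0.1,[-0.0027,-0.017,0],0]
    - [0.1,[0.0027,-0.017,0],0]
    - [0.1,[0.0078,-0.0153,0],0]
    - [0.1,[0.0122,-0.0122,0],0]

```text
time: 13.95
ee_pos: [0.4808, -0.1917, 0.1997]
tcp_rot: [-179.9, 0.1, 15.4]
wrist_force: [0.5, 7.3, 5.8]
opening: 0.0227
```

```bash
python3 -c "
from h import *
stat()"
```

```text
t 13.95 pos [ 0.4808 -0.1917  0.1997] ang -126.20 r 0.0559 Ft -3.90 Fr -6.18 Fz 5.82 op 0.0227 yaw 15.42
```

Two turns done. Now the third.

drive_tool:
  plan:
    - [0.1,[0.0153,-0.0078,0],0]
    - [0.1,[0.017,-0.0027,0],0]
    - [0.1,[0.017,0.0027,0],0]
    - [0.1,[0.0153,0.0078,0],0]
    - [0.1,[0.0122,0.0122,0],0]
    - [0.1,[0.0078,0.0153,0],0]
    - [0.1,[0.0027,0.017,0],0]
    - [0.1,[-0.0027,0.017,0],0]
    - [0.1,[-0.0078,0.0153,0],0]
    - [0.1,[-0.0122,0.0122,0],0]

```text
time: 15.2
ee_pos: [0.5466, -0.1027, 0.1999]
tcp_rot: [179.9, -0.0, 15.4]
wrist_force: [3.0, -2.8, 4.6]
opening: 0.0227
```

drive_tool:
  plan:
    - [0.1,[-0.0153,0.0078,0],0]
    - [0.1,[-0.017,0.0027,0],0]
    - [0.1,[-0.017,-0.0027,0],0]
    - [0.1,[-0.0153,-0.0078,0],0]
    - [0.1,[-0.0122,-0.0122,0],0]
    - [0.1,[-0.0078,-0.0153,0],0]
    - [0.1,[-0.0027,-0.017,0],0]
    - [0.1,[0.0027,-0.017,0],0]
    - [0.1,[0.0078,-0.0153,0],0]
    - [0,[0.0122,-0.0122,0],0]

```text
time: 16.45
ee_pos: [0.4808, -0.1919, 0.1997]
tcp_rot: [-179.9, 0.1, 15.4]
wrist_force: [0.4, 8.5, 6.5]
opening: 0.0225
```

drive_tool:
  plan:
    - [0.1,[0.0021,-0.0015,0],0]
    - [0.1,[0,0,0],0]
    - [0.1,[0,0,0],0]
    - [0.1,[0,0,0],0]

```text
time: 16.95
ee_pos: [0.4829, -0.1931, 0.1998]
tcp_rot: [-179.9, 0.1, 15.4]
wrist_force: [-1.1, 4.4, 7.3]
opening: 0.0226
```

```bash
python3 -c "
from h import *
stat()"
```

```text
t 16.95 pos [ 0.4829 -0.1931  0.1998] ang -123.59 r 0.0558 Ft -3.32 Fr -3.02 Fz 7.34 op 0.0226 yaw 15.44
```

Crank is at −123.6°, with the seat at about −124.5° and roughly 1° of wind-up from friction. Releasing and lifting.

drive_tool:
  plan:
    - [0.5,[0,0,0],0]
    - [0.5,[0,0,0],0]
    - [0.5,[0,0,0],0]
    - [0.5,[0,0,0.02],0]
    - [0.5,[0,0,0.02],0]
    - [0.5,[0,0,0.02],0]
    - [0.5,[-0.0,-0.05,0.01],0]
    - [0.5,[-0.0,-0.06,0],0]
    - [0.5,[0,-0.06,0],0]
    - [0.5,[0,0,0],0]

```text
time: 18.2
ee_pos: [0.4829, -0.3661, 0.2677]
tcp_rot: [-179.9, 0.1, 15.2]
wrist_force: [0.7, 1.9, -0.0]
opening: 0.0427
```

```bash
python3 - <<'E'
from h import *
im,d=snap('top','top3'); im2,d2=snap('side','side3'); stat()
cv2.imwrite('pics/top3z.png',cv2.resize(im[180:300,250:410,::-1],None,fx=5,fy=5,interpolation=cv2.INTER_CUBIC))
cv2.imwrite('pics/side3z.png',cv2.resize(im2[180:300,260:420,::-1],None,fx=5,fy=5,interpolation=cv2.INTER_CUBIC))
E
```

```text
t 18.30 pos [ 0.4834 -0.3631  0.269 ] ang -97.99 r 0.2186 Ft 0.04 Fr -0.36 Fz -0.15 op 0.0426 yaw 15.38
```

View pics/top3z.png

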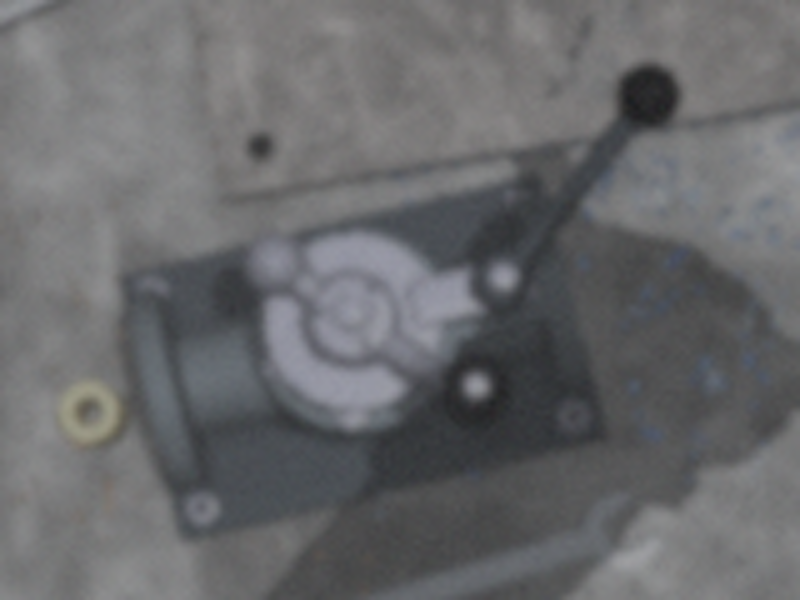

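View pics/side3z.png

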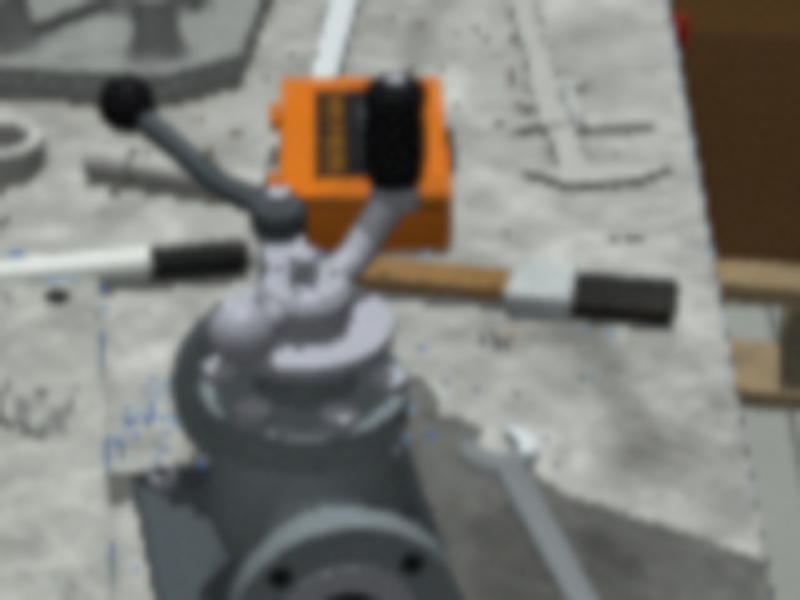

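Top view: grip at zoom (476,386) with the stem at (352,313). The lever and the bystanders are unmoved. Computing the crank angle and planning the lever arc.

```bash
python3 - <<'E'
from h import *
t=lambda u,v:('top',250+(u-2)/5,180+(v-2)/5)
k=atz(*t(476,384),.212)[:2]; print(k, np.degrees(np.arctan2(*(k-np.array([.5146,-.1472]))[::-1])))
k=atz(*t(268,162),.212)[:2]; print(k, np.degrees(np.arctan2(*(k-np.array([.5146,-.1472]))[::-1])))
for f in('top0','top3'):
  n=f[:3]; d=np.load(f'pics/{f}.npz'); P=cloud(n,d['d'])
  m=(P[...,2]>.155)&(P[...,2]<.175)&(np.hypot(P[...,0]-.513,P[...,1]+.147)<.006); print(f,m.sum(),P[m].mean(0))
S=np.array([.5255,-.2025]); B=np.array([.5912,-.2592]);  # top/side mean
print('lever',np.hypot(*(B-S)),np.degrees(np.arctan2(*(B-S)[::-1])))
# valve yaw from plate
c=np.array([[.55467,-.04414],[.43835,-.06946],[.47745,-.25133],[.58848,-.2226]])
e=[(c[0]-c[1]),(c[3]-c[2])]; print([np.degrees(np.arctan2(v[1],v[0])) for v in e],[np.degrees(np.arctan2(v[0],-v[1])) for v in (c[3]-c[0],c[2]-c[1])])
E
```

```text
[ 0.48312012 -0.1913729 ] -125.4756285313967
[ 0.56313626 -0.12067126] 28.65994414402608
top0 29 [ 0.51353831 -0.14675262  0.15914661]
top3 29 [ 0.51295489 -0.14683887  0.16231321]
lever 0.08678352378187922 -40.79464299829141
[np.float64(12.280314560510309), np.float64(14.507588618430823)] [np.float64(10.727782694787857), np.float64(12.133262877651825)]
```

drive_tool:
  plan:
    - [0.6,[0.018,0.0173,0],-9.4]
    - [0.6,[0.018,0.0173,0],-9.4]
    - [0.6,[0.018,0.0173,0],-9.4]
    - [0.6,[0.018,0.0173,0],-9.4]
    - [0.6,[0.018,0.0173,0],-9.4]
    - [0.6,[0.0175,0.0175,0],-9.2]
    - [0.6,[0,0,0],0]
    - [0.6,[0,0,0],0]

```text
time: 19.3
ee_pos: [0.5486, -0.3283, 0.2702]
tcp_rot: [-176.5, 0.1, -32.3]
wrist_force: [-0.8, -0.0, -0.2]
opening: 0.0512
```

```bash
python3 - <<'E'
from h import *
o=monitor.get_obs(); print(o['ee_pos'],o['tcp_rot'],o['q'])
im2,d2=snap('side','side4')
cv2.imwrite('pics/side4z.png',cv2.resize(im2[150:270,240:400,::-1],None,fx=5,fy=5,interpolation=cv2.INTER_CUBIC))
E
```

```text
[ 0.54863214 -0.32828901  0.27022882] [-1.76507571e+02  1.17090062e-01 -3.22884724e+01] [-32.33119341  18.55657911  27.77905288  99.34217106   3.49234072
 179.95719962]
```

View pics/side4z.png

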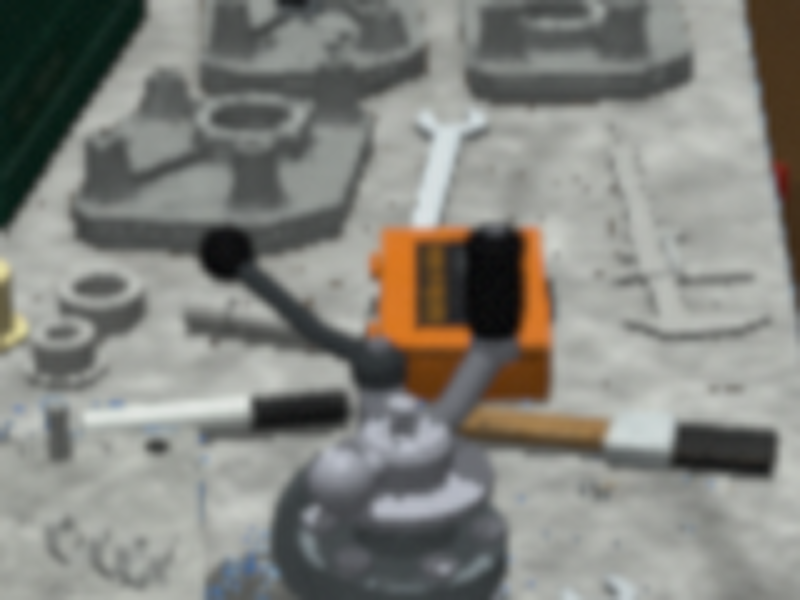

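Joint 6 hit its end (180°), so that wrist direction is wrong. I'll use the equivalent grasp half a turn round (yaw ≈ 139°).

drive_tool:
  plan:
    - [0.6,[0,0,0],10.5]
    - [0.6,[0,0,0],10.5]
    - [0.6,[0,0,0],10.5]
    - [0.6,[0,0,0],10.5]
    - [0.6,[0,0,0],10.5]
    - [0.6,[0,0,0],10.5]
    - [0.6,[0,0,0],10.5]
    - [0.6,[0,0,0],10.5]
    - [0.6,[0,0,0],10.5]
    - [0.6,[0,0,0],10.5]

```text
time: 20.6
ee_pos: [0.549, -0.3282, 0.27]
tcp_rot: [-176.5, 0.1, 73.1]
wrist_force: [-0.7, -0.1, -0.7]
opening: 0.0515
```

```bash
python3 - <<'E'
from h import *
o=monitor.get_obs(); print(o['ee_pos'],o['tcp_rot'],o['q'])
E
```

```text
[ 0.54896134 -0.3281782   0.26999079] [-1.76500595e+02  1.47043414e-01  7.30882701e+01] [-30.47573202  22.29793883  32.55055718 103.62029774  -0.96293109
  76.46879765]
```

drive_tool:
  plan:
    - [0.6,[0.006,0.01,0],9.5]
    - [0.6,[0.006,0.01,0],9.5]
    - [0.6,[0.006,0.01,0],9.5]
    - [0.6,[0.006,0.01,0],9.5]
    - [0.6,[0.006,0.01,0],9.5]
    - [0.6,[0.006,0.01,0],9.5]
    - [0.6,[0.0055,0.0092,0],9.1]
    - [0.6,[0,0,0],0]
    - [0.6,[0,0,0],0]

```text
time: 21.72
ee_pos: [0.59, -0.2598, 0.27]
tcp_rot: [-176.5, 0.2, 138.6]
wrist_force: [0.4, -0.1, -0.3]
opening: 0.0512
```

```bash
python3 - <<'E'
from h import *
o=monitor.get_obs(); print(o['ee_pos'],o['tcp_rot'],o['q'])
im2,d2=snap('side','side5')
cv2.imwrite('pics/side5z.png',cv2.resize(im2[130:250,220:380,::-1],None,fx=5,fy=5,interpolation=cv2.INTER_CUBIC))
E
```

```text
[ 0.59001647 -0.25976911  0.26995375] [-1.76491925e+02  1.50083305e-01  1.38594334e+02] [-22.39040319  20.37836498  30.07091996 100.69499433  -3.36531725
  19.04930749]
```

View pics/side5z.png

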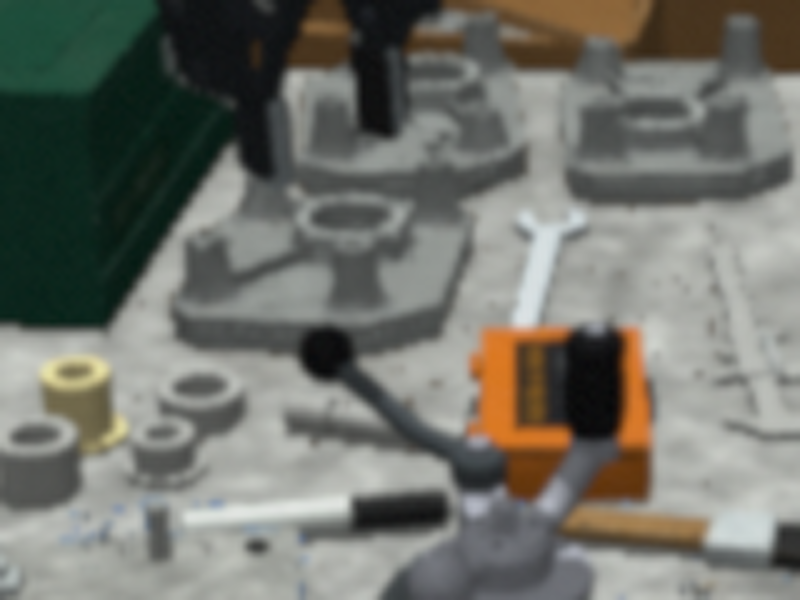

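The ball (zoom 327,352) lies midway between the fingers. Descending and gripping.

drive_tool:
  plan:
    - [0.6,[0,0.0005,-0.025],0]
    - [0.6,[0,0,-0.025],0]
    - [0.6,[0,0,-0.025],0]
    - [0.6,[0,0,-0.023],0]
    - [0.6,[0,0,0],0]
    - [0.25,[0,0,0],0]
    - [0.1,[0,0,0],0]
    - [0.1,[0,0,0],0]
    - [0.1,[0,0,0],0]
  grip_force: 30

```text
time: 22.9
ee_pos: [0.5907, -0.2599, 0.1734]
tcp_rot: [-176.5, 0.3, 138.7]
wrist_force: [2.1, 0.0, 6.1]
opening: 0.0232
```

```bash
python3 - <<'E'
from h import *
o=monitor.get_obs(); print(o['ee_pos'],o['tcp_rot'],o['wrist_force'],o['opening'])
S=np.array([.5259,-.2033]); p=o['ee_pos'][:2]-S; r=np.hypot(*p); a=np.degrees(np.arctan2(p[1],p[0])); print(r,a)
path(a,a-76.5,9,C=S,R=r)
E
```

```text
[ 0.59069427 -0.25987599  0.17335776] [-176.54830573    0.29046008  138.72931366] [2.0645797  0.03519081 6.07394472] 0.023200583968333292
0.0860182568196606 -41.12627278288847
[[-0.0091, -0.0089], [-0.0103, -0.0075], [-0.0113, -0.006], [-0.012, -0.0041], [-0.0126, -0.0024], [-0.0127, -0.0005], [-0.0127, 0.0015], [-0.0123, 0.0032], [-0.0117, 0.0051]] end [ 0.486  -0.2795]
```

drive_tool:
  plan:
    - [0.1,[-0.0091,-0.0089,0],-8.5]
    - [0.1,[-0.0103,-0.0075,0],-8.5]
    - [0.1,[-0.0113,-0.006,0],-8.5]
    - [0.1,[-0.012,-0.0041,0],-8.5]
    - [0.1,[0,0,0],0]

```text
time: 23.52
ee_pos: [0.5471, -0.2857, 0.1733]
tcp_rot: [-176.6, 0.1, 104.6]
wrist_force: [-0.7, 5.6, 7.4]
opening: 0.0228
```

```bash
cat >> h.py <<'E'
S0=np.array([.5259,-.2033])
E
python3 -c "
from h import *
stat(S0)"
```

```text
t 23.52 pos [ 0.5471 -0.2857  0.1733] ang -75.55 r 0.0851 Ft 0.71 Fr -5.56 Fz 7.41 op 0.0228 yaw 104.59
```

drive_tool:
  plan:
    - [0.1,[-0.0126,-0.0016,0],-8.5]
    - [0.1,[-0.0127,-0.0005,0],-8.5]
    - [0.1,[-0.0127,0.0015,0],-8.5]
    - [0.1,[-0.0123,0.0032,0],-8.5]
    - [0.1,[0,0,0],0]
    - [0.1,[0,0,0],0]

```text
time: 24.28
ee_pos: [0.498, -0.2824, 0.1733]
tcp_rot: [-176.7, -0.0, 70.8]
wrist_force: [3.8, 8.0, 7.6]
opening: 0.0232
```

```bash
python3 -c "
from h import *
stat(S0)"
```

```text
t 24.27 pos [ 0.498  -0.2824  0.1733] ang -109.43 r 0.0838 Ft 0.95 Fr -8.85 Fz 7.58 op 0.0232 yaw 70.77
```

drive_tool:
  plan:
    - [0.1,[-0.0028,0.0018,0],-2]
    - [0.1,[-0.0027,0.0017,0],-2]
    - [0.1,[0,0,0],0]
    - [0.1,[0,0,0],0]

```text
time: 24.78
ee_pos: [0.493, -0.2801, 0.1733]
tcp_rot: [-176.7, 0.1, 66.7]
wrist_force: [6.5, 1.3, 5.9]
opening: 0.023
```

```bash
python3 -c "
from h import *
stat(S0)"
```

```text
t 24.77 pos [ 0.493  -0.2801  0.1733] ang -113.19 r 0.0835 Ft 5.43 Fr -3.74 Fz 5.90 op 0.0230 yaw 66.75
```

drive_tool:
  plan:
    - [0.1,[-0.0027,0.0014,0],-2]
    - [0.1,[-0.0014,0.0007,0],-1]
    - [0.1,[0,0,0],0]
    - [0.1,[0,0,0],0]

```text
time: 25.28
ee_pos: [0.4926, -0.2796, 0.1735]
tcp_rot: [-177.2, 0.1, 63.8]
wrist_force: [27.1, -9.0, -2.1]
opening: 0.023
```

```bash
python3 -c "
from h import *
stat(S0)"
```

```text
t 25.27 pos [ 0.4926 -0.2796  0.1735] ang -113.57 r 0.0832 Ft 28.48 Fr -2.59 Fz -2.09 op 0.0230 yaw 63.80
```

The lever is hard on its springy stop (28 N). I'll ease off the load, release and lift clear.

drive_tool:
  plan:
    - [0.1,[0.0025,-0.0012,0],0]
    - [0.1,[0,0,0],0]
    - [0.1,[0,0,0],0]

```text
time: 25.65
ee_pos: [0.4929, -0.2798, 0.1734]
tcp_rot: [-176.9, 0.1, 63.8]
wrist_force: [15.0, -1.7, 2.3]
opening: 0.0229
```

```bash
python3 -c "
from h import *
stat(S0)"
```

```text
t 25.65 pos [ 0.4929 -0.2798  0.1734] ang -113.33 r 0.0833 Ft 14.40 Fr -4.39 Fz 2.30 op 0.0229 yaw 63.79
```

drive_tool:
  plan:
    - [0.1,[0.001,-0.0005,0],0]
    - [0.5,[0,0,0],0]
    - [0.6,[0,0,0],0]
    - [0.6,[0,0,0],0]
    - [0.6,[0,0,0.025],0]
    - [0.6,[0,0,0.03],0]
    - [0.6,[0,0,0.04],0]
    - [0.6,[0,-0.06,0.02],0]
    - [0.6,[0,-0.06,0],0]
    - [0.6,[0,-0.06,0],0]

```text
time: 26.9
ee_pos: [0.4907, -0.4606, 0.287]
tcp_rot: [-176.5, 0.2, 63.8]
wrist_force: [1.0, -0.3, 0.4]
opening: 0.0514
```

drive_tool:
  plan:
    - [0.6,[-0.03,-0.05,0],0]
    - [0.6,[-0.03,-0.05,0],0]
    - [0.6,[-0.03,-0.05,0],0]
    - [0.6,[0,0,0],0]
    - [0.6,[0,0,0],0]

```text
time: 27.52
ee_pos: [0.4009, -0.609, 0.286]
tcp_rot: [-176.5, 0.1, 63.7]
wrist_force: [0.2, 0.5, -0.2]
opening: 0.0508
```

```bash
python3 - <<'E'
from h import *
im,d=snap('top','top6'); im2,d2=snap('side','side6'); stat()
cv2.imwrite('pics/top6z.png',cv2.resize(im[180:300,250:410,::-1],None,fx=5,fy=5,interpolation=cv2.INTER_CUBIC))
cv2.imwrite('pics/side6z.png',im2[:,:,::-1])
E
```

```text
t 27.62 pos [ 0.4017 -0.6079  0.2871] ang -103.66 r 0.4747 Ft 0.65 Fr 0.10 Fz -0.01 op 0.0516 yaw 63.81
```

View pics/top6z.png

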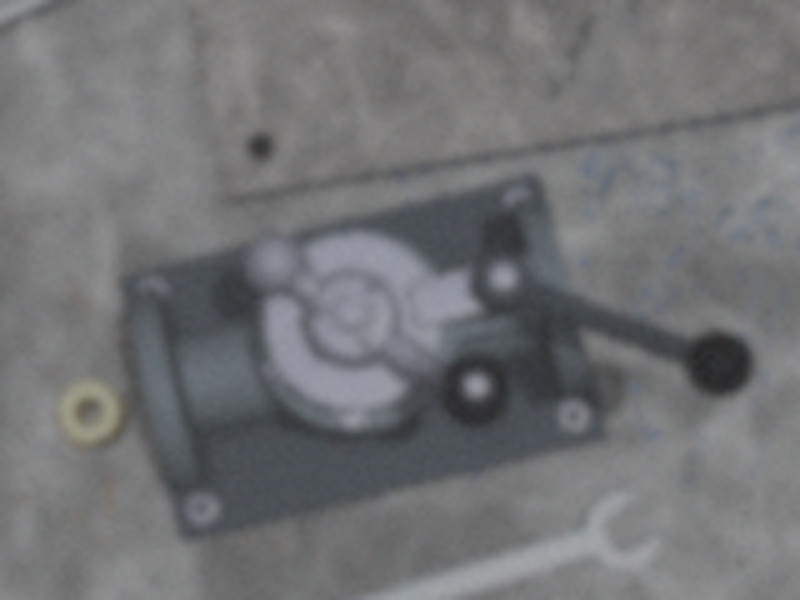

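View pics/side6z.png

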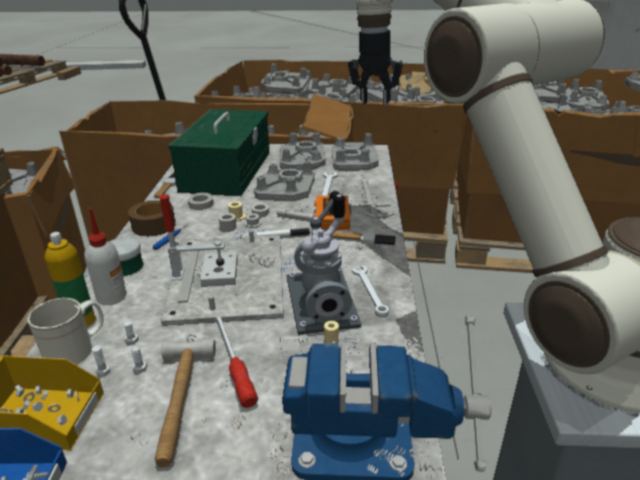

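```bash
python3 - <<'E'
from h import *
t=lambda u,v:('top',250+(u-2)/5,180+(v-2)/5)
b0=atz(*t(648,96),.168)[:2]; b1=atz(*t(720,362),.168)[:2]
d=b1-b0; c=np.hypot(*d); print(b0,b1,'chord',c,'swing',2*np.arcsin(c/2/.085))
for f in('top0','top3','top6'):
  q=np.load(f'pics/{f}.npz'); P=cloud('top',q['d'])
  print(f,[np.round(np.median(P[...,2][(abs(P[...,2]-.16)<.02)&(np.hypot(P[...,0]-x,P[...,1]+.1473)<.0045)]),4) for x in(.512,.5135,.5148)])
  a,b=P[...,0],P[...,1]
i0,i6=[np.load(f'pics/{f}.npz')['im'].astype(int) for f in('top0','top6')]
m=(abs(i0-i6).max(2)>45); print(m[150:330,100:230].sum(),m[240:330,420:640].sum(),m[280:315,295:390].sum(),m[250:275,258:278].sum())
E
```

```text
[ 0.59255436 -0.25918422] [ 0.49301287 -0.28149801] chord 0.10201182691389528 swing 1.2871761484633708
top0 [np.float64(0.1591), np.float64(0.16), np.float64(0.1593)]
top3 [np.float64(0.1626), np.float64(0.1632), np.float64(0.1632)]
top6 [np.float64(0.1624), np.float64(0.1629), np.float64(0.1628)]
0 2928 0 0
```

```bash
python3 -c "
from h import *
print(job.job_done())"
```

```text
the job is handed in; nothing more can be done
None
```

The valve is set three full turns open from the felt seat and locked. I handed the job in at about 28 s of the 72 s limit.

- **Seat:** I wound the crank clockwise in short steps. The tangential force rose from about 3 N to 10.7 N, roughly 9° past the seat and well under the 20° limit. The loading and unloading forces put the seat at about −124.5° in world angle.
- **Opening:** I opened three full turns and let go at −123.6°, allowing for a degree or so of friction wind-up. By camera the crank then rested at about −125.5°, so it is within 1–2° of three turns.
- **Stem height:** The stem top stands at about 162.4–162.9 mm by depth, against an expected 162.5 mm. Its rise from the start read 3.0–3.5 mm against an expected 3.9 mm, which I put down to depth noise.
- **Lock:** I swung the lever until it met the springy stop, reaching 28 N at the ball. By camera it turned 1.29 rad and stayed there after release. Between the pictures before and after locking, I saw no movement of the crank.
- **Bystanders:** The bush, spanner and brush look unmoved in the final pictures. The image-difference check found no change at the bush or the spanner. It did flag the brush area, where the arm and its shadow then were, but the side view shows the brush in its original place.
- **One slip:** On the way to the lever, joint 6 reached its 180° end because I chose the wrong half-turn for the wrist. This happened in free air. I turned to the equivalent grasp and carried on with a 3.5° tool tilt.

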